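# Box the engraved perfume flacon

### The job

Pack the amber perfume flacon: lower it gently, upright, into the deep kraft gift drum and let go without dropping it, then put the lid on the drum and press it down past the catches until it sits fully home and level. Leave the other things on the table alone.

Things in the scene. Friction and masses are not known exactly. Their poses are not given: they have to be found in the camera images.
- flacon_amber: ball-shaped amber glass perfume flacon, 68 mm across, 93 mm tall, about 0.2 kg, standing upright. Origin: centre of its flat underside (foot 40 mm across), z up. Ball centre at z = 27.5 mm, glass ends at z = 59 mm; gold cylindrical cap 26 mm in diameter from z = 63 to 93 mm: grip it there from above.
- flacon_green: bystander: the same flacon in green glass, same size and gold cap; stays where it is. Origin: centre of its underside.
- drum: deep open kraft gift drum, orange band at the foot, loose, 0.5 kg. Outside diameter 142 mm, inside 132 mm, height 135 mm. Origin: centre of its underside, z up. Four sprung rounded brass catches inside the mouth, 6 mm below the rim, stick inwards 6 mm. Its floor is a white sprung pad, top at z = 16 mm, that yields up to 8 mm (0.6 N per mm). Open a gripper only partly inside it.
- lid: lid lying knob up, 0.12 kg. Kraft disc 146 mm across, pale tapered plug below, orange knob on top. Origin: centre of plug underside, z up. Plug z 0-20 mm: 112 mm across at the bottom, 126 mm from z = 12; disc z 20-27; knob 26 mm across, z 27-55. Home: disc on the drum rim, origin 115 mm above drum origin. Laid on loosely it stands some mm proud on the catches; about 10 N down sends it home.
- flute_a: bystander: stemmed glass flute, 205 mm tall, foot 66 mm across, standing at the back of the work area. Origin: centre of its foot.
- flute_b: bystander: second glass flute, same size.
- spray: bystander: clear spray bottle with black cap, 48 mm across, 130 mm tall, at the left. Origin: centre of its underside.
- tumbler: bystander: black handled tumbler, 218 mm tall, at the right. Origin: centre of its underside.
- brush: bystander: brush 150 mm long lying near the robot. Origin: its middle, underside.

How it is judged:
By the outcome, as a careful person would: the job done as asked, in the order asked, and still so for the second after the job is handed in, with the robot touching nothing.
It also fails if it takes over 64 s, if anything falls off the work surface, if the arm or the gripper's body presses on something with over 40 N, if the wrist force passes 120 N, or if a joint passes its speed limit or range.

### The arm

A 7-joint arm with a two-finger parallel gripper is mounted at the origin on the work surface. World frame = base frame: x ahead of the robot, y to its left, z up, the work surface at z = 0. Lengths are in m, angles in rad, forces in N, time in s.
With the tool pointing down it reaches from about 0.425 to 0.825 m from the base axis. Payload 3.6 kg.
Tool frame: the origin (TCP) lies where the fingers leave the gripper's body, on its centre line; the fingertips stand 73 mm ahead of it and the grasp point (between the pads) lies 54 mm ahead of it; z points along the fingers, y is the line along which they close (so a half turn about z gives the same grasp; the last joint's range is limited). The gripper opens to 85 mm and grips with 20 to 120 N. Pads are 22 mm wide; open, the fingers measure 114 mm over their backs; the gripper's body (76 mm by 85 mm) begins 54 mm behind the grasp point. The pads swing forward as they close: fully open they stand 13 mm farther back than shut.
Start: joints at [1.296, 0.615, -0.013, 1.423, 0.008, 1.103, -0.04], TCP at [0.16, -0.63, 0.304] pointing down, gripper open.
Joint ranges: [-3.12, 3.12], [-0.3, 2.06], [-1.34, 1.32], [0.26, 2.42], [-1.36, 4.5], [0.01, 1.98], [-2.84, 2.84]. Speed limits (rad/s): [2.79, 2.79, 3.14, 3.14, 3.14, 3.14, 3.14].

### API

Orientations are given as a unit quaternion [x, y, z, w].
In Python, from station import arm, snapshot, camera_info, ticket gives the robot as it stands. Calls block until the motion is done:
- arm.movep(position, orientation): joint-space move of the TCP to a pose.
- arm.line_to(position, velocity=0.15, ori=None): straight line of the TCP; ori=None keeps the orientation; velocity is the mean speed in m/s.
- arm.move_j(angles): joint-space move.
- arm.move_gripper(opening, effort=None): opening from 0.0 (shut) to 1.0 (fully open); effort is the grip in N (None keeps the last); returns when the fingers have stopped.
- arm.pause(seconds).
- arm.ik(position, orientation): joint angles nearest the present ones, or None.
- snapshot(name): name is "side" or "top" or "wrist"; returns the picture (384x512x3 uint8, blue, green, red); there is no depth.
- camera_info(name): a dict with "fx", "fy", "cx", "cy" (pixels), "dist_coeffs" ([k1, k2, p1, p2, k3] as OpenCV has them; the pictures are not rectified), "R" (3x3) and "t" (3): a world point X has camera coordinates R X + t; the wrist camera has in their place "T_tool_cam" (4x4, takes a point from camera to tool coordinates, whose origin is the TCP and whose axes are the flange's). Camera axes: x right, y down, z forward; pixel columns grow to the right and rows downward; lengths in m; the calibration is good to about 2 mm. A picture is of the moment at which its call begins: read the wrist's pose just before it. camera_info takes no time and is no camera call.
A pose or a line that the arm cannot do raises arm.MotionError and nothing moves.
- ticket.finish_job(): hands the job in; it is judged then, once.
Readings, each from a call of its own:
- arm.read_time(): time.
- arm.read_joint_positions(): joint angles.
- arm.read_dq(): joint speeds.
- arm.read_effort(): joint torques, N m.
- arm.read_tool_pos(): TCP position.
- arm.read_eef_rot(): TCP orientation.
- arm.read_ft_force(): force on the tool from outside, world axes, zero at the start.
- arm.read_wrist_torque(): the same for the moment, N m.
- arm.read_opening(): opening from 0.0 (shut) to 1.0 (fully open).
- arm.read_finger_force(): force on a finger pad.
Only numpy, scipy, OpenCV 4.12 (cv2) and the standard library are available. Lean on these libraries where they do the work, as an engineer would, in place of code of your own. Each camera call takes 0.05 s, during which the arm holds its last target. There are 200 camera calls.

## Working session

There is one attempt and no reset: what is moved stays moved. The work goes in short steps, each a Python script; the robot and the scene stay as the last script left them, time stands still between calls to the robot, and variables do not carry over. Pictures are saved under pics/ and viewed, at most 10 in all, crops included, and the job is handed in when it is done.

```bash
ls; mkdir -p pics; python3 - <<'E'
from station import arm,snapshot,camera_info
import cv2
for n in("side","top"):
    cv2.imwrite(f"pics/{n}0.png",snapshot(n)); c=camera_info(n); print(n,{k:(v if not hasattr(v,'tolist') else v.tolist()) for k,v in c.items()})
print(camera_info("wrist")); print(arm.read_time(),arm.read_eef_rot(),arm.read_tool_pos())
E
```

```text
pics
side {'fx': 361.1994019136685, 'fy': 361.1994019136685, 'cx': 254.24096643152293, 'cy': 187.66958025295597, 'dist_coeffs': [0.0013502118168607447, 0.0, 0.0, 0.0, 0.0], 'R': [[-0.9997830807063849, -0.019597339771487077, -0.007052361812271951], [-0.004120747034061108, 0.5180341356457671, -0.8553500182671561], [0.02041594908721068, -0.8551354153463787, -0.5180025197267332]], 't': [0.553872834075132, 0.055582473554018456, 1.3864649086976841]}
top {'fx': 402.9518961972713, 'fy': 402.9518961972713, 'cx': 254.70173875782936, 'cy': 184.4427906024503, 'dist_coeffs': [0.030565778068322114, 0.0, 0.0, 0.0, 0.0], 'R': [[0.028319546953721398, -0.9995987494444663, -0.0005859772998529258], [-0.998229522233777, -0.028250071569917014, -0.05234266326066998], [0.05230510683729929, 0.0020672603499653957, -0.9986290113117005]], 't': [-0.05181185431966791, 0.5811112680224463, 1.6381133329833082]}
{'fx': 346.0458275692404, 'fy': 346.0458275692404, 'cx': 256.8298235221772, 'cy': 196.56481873117062, 'dist_coeffs': array([-0.09322434,  0.        ,  0.        ,  0.        ,  0.        ]), 'T_tool_cam': array([[-3.73468345e-04, -9.58477997e-01, -2.85166250e-01,
         7.25902836e-02],
       [ 9.99999892e-01, -2.78766442e-04, -3.72683665e-04,
        -8.37545321e-04],
       [ 2.77714312e-04, -2.85166358e-01,  9.58477997e-01,
        -7.05864862e-02],
       [ 0.00000000e+00,  0.00000000e+00,  0.00000000e+00,
         1.00000000e+00]])}
0.1 [ 9.92267227e-01  1.24114226e-01 -1.62806274e-04 -1.17565917e-03] [ 0.15992642 -0.62948557  0.30283677]
```

View pics/side0.png

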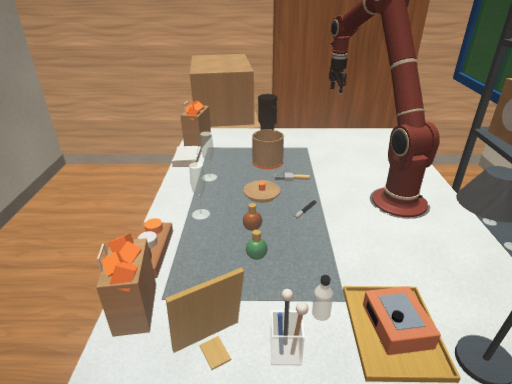

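View pics/top0.png

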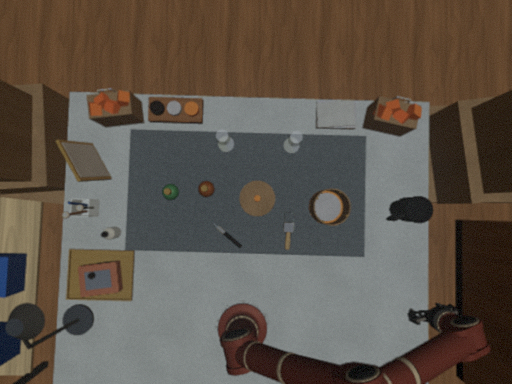

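The side view shows the amber flacon at (252,218), green at (257,247), the lid at (262,190) and the drum at (267,149). The top view shows amber at (206,188), green at (171,191), the lid at (257,198), the drum at (329,207), the tumbler at (410,209) and the flutes near row 143. I'll measure these coarsely first, then refine with the wrist camera.

```bash
cat > h.py <<'E'
from station import arm,snapshot,camera_info,ticket
import cv2,numpy as np
from scipy.spatial.transform import Rotation as Ro
def cam(n):
    """K, dist, centre and world<-cam rotation, at the present pose"""
    c=camera_info(n); K=np.array([[c['fx'],0,c['cx']],[0,c['fy'],c['cy']],[0,0,1]])
    if 'T_tool_cam' in c:
        p=np.array(arm.read_tool_pos()); Rt=Ro.from_quat(arm.read_eef_rot()).as_matrix(); T=np.array(c['T_tool_cam'])
        return K,np.array(c['dist_coeffs']),Rt@T[:3,3]+p,Rt@T[:3,:3]
    R=np.array(c['R']); return K,np.array(c['dist_coeffs']),-R.T@np.array(c['t']),R.T
def onplane(cm,px,z):
    K,d,C,R=cm; u=cv2.undistortPoints(np.array(px,float).reshape(-1,1,2),K,d)[:,0]
    r=np.c_[u,np.ones(len(u))]@R.T
    return C+r*((z-C[2])/r[:,2])[:,None]
def proj(cm,X):
    K,d,C,R=cm; rv,_=cv2.Rodrigues(R.T); return cv2.projectPoints(np.array(X,float).reshape(-1,1,3),rv,-R.T@C,K,d)[0][:,0]
def q(yaw): # tool down, tool x at angle yaw in world
    return (Ro.from_euler('z',yaw)*Ro.from_quat([1,0,0,0])).as_quat()
def circ(P): # robust circle fit
    P=P[:,:2]
    for _ in range(6):
        s=np.linalg.lstsq(np.c_[2*P,np.ones(len(P))],(P**2).sum(1),rcond=None)[0]
        r=np.sqrt(s[2]+s[0]**2+s[1]**2); e=abs(np.hypot(*(P-s[:2]).T)-r); P=P[e<=max(2*np.median(e),.001)]
    return s[:2],r,len(P)
E
python3 - <<'E'
from h import *
c=cam("top")
for n,p,z in[("amber",(206,188),.08),("green",(171,191),.08),("lid",(257,198),.05),("drum",(329,207),.135),("fl",(223,135),.2),("fl",(296,136),.2),("brush",(289,235),.01),("tumb",(412,209),.2)]: print(n,onplane(c,p,z)[0].round(3))
im=cv2.imread("pics/top0.png"); cv2.imwrite("pics/crop.png",cv2.resize(im[150:250,150:370],None,fx=3.6,fy=3.6,interpolation=cv2.INTER_CUBIC))
arm.line_to([.16,-.63,.45],velocity=.4)
A=onplane(c,(206,188),.08)[0]
for yaw in (0,np.pi/2,-np.pi/2,np.pi): print(yaw,arm.ik([A[0],A[1],.33],q(yaw)))
E
```

```text
amber [0.56  0.156 0.08 ]
green [0.544 0.293 0.08 ]
lid [ 0.526 -0.046  0.05 ]
drum [ 0.498 -0.319  0.135]
fl [0.751 0.086 0.2  ]
fl [ 0.755 -0.182  0.2  ]
brush [ 0.38  -0.181  0.01 ]
tumb [ 0.5   -0.607  0.2  ]
0 [ 0.07498713  0.54465238 -0.62359434  1.58179151  0.34173392  1.12632436
 -2.19914084]
1.5707963267948966 [ 0.27646387  0.66761413 -1.03341626  1.57572836  0.59623056  1.24423732
 -0.85957986]
-1.5707963267948966 [ 0.31898394  0.71740797 -1.14878434  1.57454678  0.67292095  1.29521452
  2.21358305]
3.141592653589793 [ 0.35207514  0.7721755  -1.25966753  1.57365933  0.74803669  1.35345112
  0.57650419]
```

```bash
python3 - <<'E'
from h import *
import pickle
j=arm.read_joint_positions(); T={}
for n,(x,y),z in[("drum",(.498,-.319),.42),("lid",(.526,-.046),.34),("amber",(.56,.156),.34)]:
    az=np.arctan2(y,x); k=list(j); k[0]=-az; k[6]=0; arm.move_j(k)
    arm.movep([x,y,z],q(az+np.pi/2))
    arm.pause(.2)
    T[n]=cam("wrist"); im=snapshot("wrist"); cv2.imwrite(f"pics/w_{n}.png",im)
    print(n,np.round(arm.read_joint_positions(),2),arm.read_time())
pickle.dump(T,open("T.pkl","wb"))
a=[cv2.resize(cv2.imread(f"pics/w_{n}.png"),(400,300)) for n in T]
cv2.imwrite("pics/mosaic.png",np.vstack([np.hstack(a[:2]),np.hstack([a[2],cv2.resize(cv2.imread("pics/crop.png"),(400,300))])]))
E
```

```text
drum [ 0.54  0.44 -0.01  1.41  0.01  1.3  -0.04] 2.9333
lid [ 0.06  0.39 -0.02  1.72  0.01  1.03 -0.05] 4.9833
amber [-0.3   0.47 -0.02  1.57  0.01  1.09 -0.05] 6.8167
```

View pics/mosaic.png

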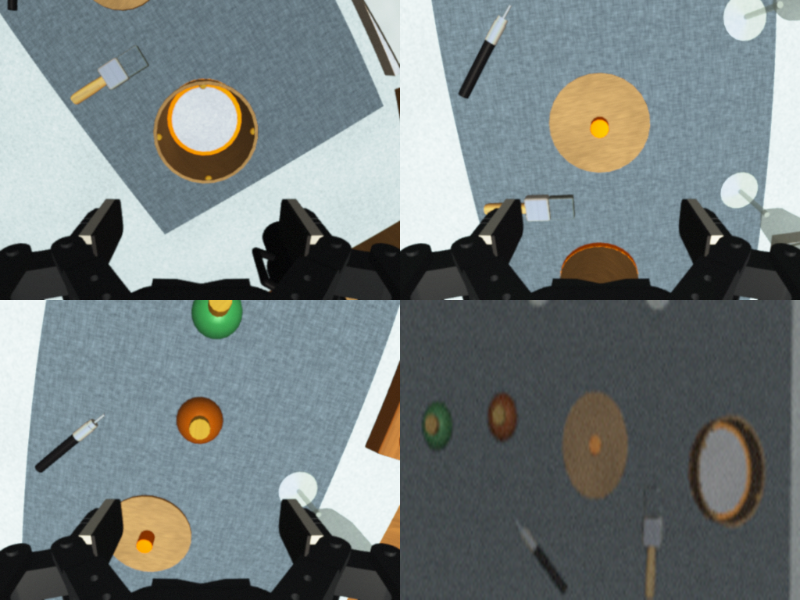

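The mosaic shows all three objects unobstructed. In full-resolution pixels, the drum mouth is near (264,168), the lid knob top near (256,163) and the amber cap top near (256,165). Each top face is brighter than its side.

```bash
python3 - <<'E'
from h import *
import pickle
T=pickle.load(open("T.pkl","rb"))
def top(n,c0,z,lo,hi):
    im=cv2.imread(f"pics/w_{n}.png"); hsv=cv2.cvtColor(im,cv2.COLOR_BGR2HSV)
    print(n,"hsv",hsv[c0[1],c0[0]],hsv[c0[1]-14,c0[0]])
    m=cv2.inRange(hsv,lo,hi); _,lab,st,ce=cv2.connectedComponentsWithStats(m)
    l=lab[c0[1],c0[0]]; m=(lab==l).astype(np.uint8)
    k=max(cv2.findContours(m,0,cv2.CHAIN_APPROX_NONE)[0],key=cv2.contourArea)[:,0]
    print("  bbox",st[l],"circle",circ(onplane(T[n],k,z)))
v=cv2.cvtColor(cv2.imread("pics/w_amber.png"),cv2.COLOR_BGR2HSV)
print(v[130:185:4,256].tolist())
v=cv2.cvtColor(cv2.imread("pics/w_lid.png"),cv2.COLOR_BGR2HSV); print(v[140:190:4,256].tolist())
top("amber",(256,165),.093,(18,100,185),(32,255,255))
top("lid",(256,163),.055,(15,200,235),(30,255,255))
# lid disc outline (z=.027) and drum outline (z=.135) : not-cloth
for n,c0,z,lo,hi in[("lid",(230,190),.027,(8,60,100),(25,255,255)),("drum",(264,168),.135,None,None)]:
    im=cv2.imread(f"pics/w_{n}.png"); hsv=cv2.cvtColor(im,cv2.COLOR_BGR2HSV)
    if lo is None:
        m=((hsv[...,0]<35)&(hsv[...,1]>45)).astype(np.uint8)*255
    else: m=cv2.inRange(hsv,lo,hi)
    m=cv2.morphologyEx(m,cv2.MORPH_OPEN,np.ones((3,3)))
    ks=[k for k in cv2.findContours(m,0,cv2.CHAIN_APPROX_NONE)[0] if cv2.pointPolygonTest(k,c0,False)>=0]
    k=max(ks,key=cv2.contourArea)[:,0]; print(n,cv2.boundingRect(k),circ(onplane(T[n],k,z)),len(k))
    if n=="drum": # lower half of the outline is the rim, upper may be the wall/foot
        h=k[k[:,1]>165]; print("lower half",circ(onplane(T[n],h,z)))
im=cv2.imread("pics/w_drum.png")[85:250,180:350]; cv2.imwrite("pics/wd.png",cv2.resize(im,None,fx=3,fy=3))
E
```

```text
[[13, 225, 119], [13, 234, 144], [13, 239, 161], [14, 234, 183], [14, 221, 200], [19, 213, 98], [23, 184, 225], [23, 185, 226], [23, 182, 226], [23, 184, 224], [22, 183, 226], [23, 184, 225], [19, 205, 204], [13, 226, 157]]
[[18, 125, 212], [18, 123, 216], [18, 129, 205], [12, 255, 169], [23, 255, 252], [23, 255, 252], [23, 255, 252], [24, 255, 252], [24, 255, 252], [20, 203, 244], [18, 124, 201], [18, 123, 203], [18, 126, 203]]
amber hsv [ 23 182 226] [ 19 209 117]
  bbox [242 153  27  26 556] circle (array([0.55897055, 0.16398738]), np.float64(0.012171426394887712), 73)
lid hsv [ 23 255 252] [ 14 171 172]
  bbox [244 153  23  24 425] circle (array([ 0.52652318, -0.0444219 ]), np.float64(0.011803082500174243), 65)
lid (191, 93, 129, 128) (array([ 0.52654946, -0.04428607]), np.float64(0.0720925684832539), 361) 361
drum (196, 100, 134, 135) (array([ 0.50029407, -0.32874655]), np.float64(0.07023175091516803), 306) 374
lower half (array([ 0.50021211, -0.32890065]), np.float64(0.07013280691258418), 193)
```

View pics/wd.png

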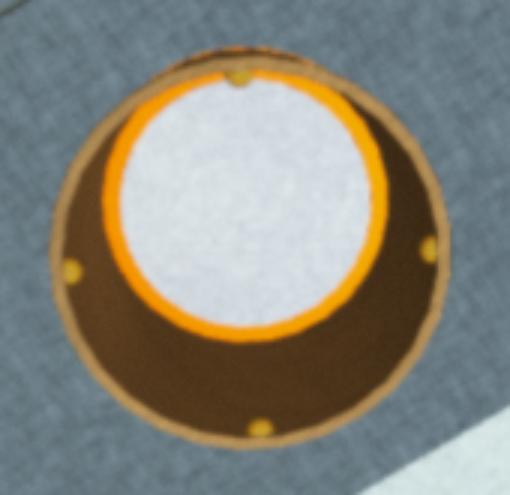

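Rim centre is at crop (250,253), with four catches clearly visible. The fitted radii (12.2, 72.1 and 70.2 mm) match the true sizes of 13, 73 and 71 mm to within a pixel. Next I'll grasp the flacon.

```bash
python3 - <<'E'
from h import *
A=[.559,.164]
arm.line_to([*A,.25],velocity=.2); arm.line_to([*A,.141],velocity=.1)
print(arm.read_tool_pos(),arm.read_ft_force())
arm.move_gripper(0.0,effort=40); print(arm.read_opening(),arm.read_finger_force(),arm.read_ft_force())
z0=arm.read_tool_pos()[2]
arm.line_to([*A,.20],velocity=.08); arm.line_to([*A,.36],velocity=.2); arm.pause(.2)
print(z0,arm.read_opening(),arm.read_finger_force(),arm.read_ft_force(),arm.read_time())
i=snapshot("wrist"); j=snapshot("side"); cv2.imwrite("pics/grasp.png",np.hstack([cv2.resize(i,(400,300)),cv2.resize(j[80:280,180:440],(390,300))]))
E
```

```text
[0.55947966 0.16412821 0.14171212] [ 0.73311633 -0.01533952 -0.2207407 ]
0.28432768602130126 39.56291735172272 [-0.48886944 -1.14128036  2.41511178]
0.14133373897297602 0.29213729478568357 39.37455475330353 [ 0.14830209 -0.40388476 -2.45389551] 11.2833
```

View pics/grasp.png

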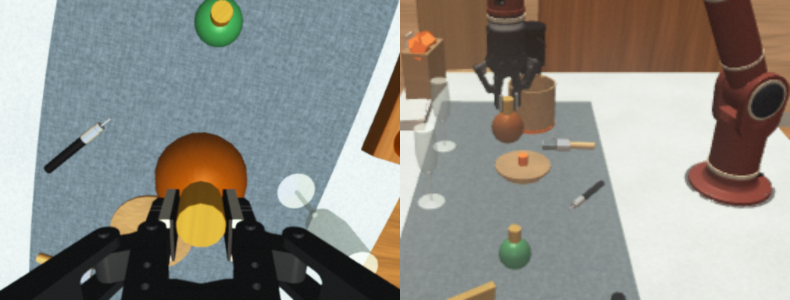

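The flacon is gripped by the cap and hangs upright: in the left half the cap is at (201,213), centred between the pads. Now I'll carry it to the drum and lower it.

```bash
python3 - <<'E'
from h import *
D=[.5003,-.3289]; yaw=np.arctan2(D[1],D[0])+np.pi/2
arm.line_to([*D,.36],velocity=.25,ori=q(yaw)); arm.pause(.4)
print(arm.read_tool_pos(),arm.read_ft_force())
arm.line_to([*D,.20],velocity=.1); arm.line_to([*D,.162],velocity=.05); arm.pause(.4)
f0=arm.read_ft_force()[2]; print(f0,arm.read_ft_force())
z=.162
while z>.151:
    z-=.001; arm.line_to([*D,z],velocity=.02); arm.pause(.1); f=arm.read_ft_force()
    print(round(z,4),round(arm.read_tool_pos()[2],4),np.round(f,2))
    if f[2]-f0>1.8: break
cv2.imwrite("pics/w_low.png",snapshot("wrist"))
print(arm.read_time())
E
```

```text
[ 0.50035249 -0.32875287  0.36003565] [-0.28431589 -0.54207956 -2.16443731]
-3.460312679787118 [ 0.05354936  0.52835333 -3.46031268]
0.161 0.161 [ 0.57  0.02 -1.84]
0.16 0.16 [-0.35  0.37 -2.39]
0.159 0.159 [-0.14  0.71 -2.02]
0.158 0.158 [-0.42  0.01 -2.  ]
0.157 0.157 [ 1.12  0.47 -1.89]
0.156 0.1561 [ 0.29  0.88 -1.66]
19.125
```

The force reading is noisy, about 0.5 N, so I'll average it over the last few millimetres.

```bash
python3 - <<'E'
from h import *
D=[.5003,-.3289]
def F():
    s=[]
    for _ in range(8): arm.pause(.03); s.append(arm.read_ft_force())
    return np.mean(s,0)
print(.156,F().round(2))
for z in(.155,.154,.1535):
    arm.line_to([*D,z],velocity=.02); f=F(); print(z,f.round(2))
    if f[2]>-.5: break
o=arm.read_opening(); arm.move_gripper(o+.08); arm.move_gripper(o+.2)
arm.pause(.3); print(o,arm.read_opening(),arm.read_finger_force(),F())
arm.line_to([*D,.20],velocity=.05); arm.line_to([*D,.42],velocity=.25); arm.pause(.2)
import pickle; c=cam("wrist"); im=snapshot("wrist"); pickle.dump(c,open("T2.pkl","wb"));cv2.imwrite("pics/w_placed.png",im)
cv2.imwrite("pics/wp.png",cv2.resize(im[60:270,160:370],None,fx=2.5,fy=2.5)); print(arm.read_time())
E
```

```text
0.156 [ 0.23 -0.39 -1.52]
0.155 [ 0.04 -0.14 -0.81]
0.154 [ 0.11 -0.25 -0.77]
0.1535 [ 0.38 -0.1  -0.03]
0.28998671797234693 0.48399997066323797 0.0 [-0.32101662  0.2755911  -0.09324974]
24.3833
```

View pics/wp.png

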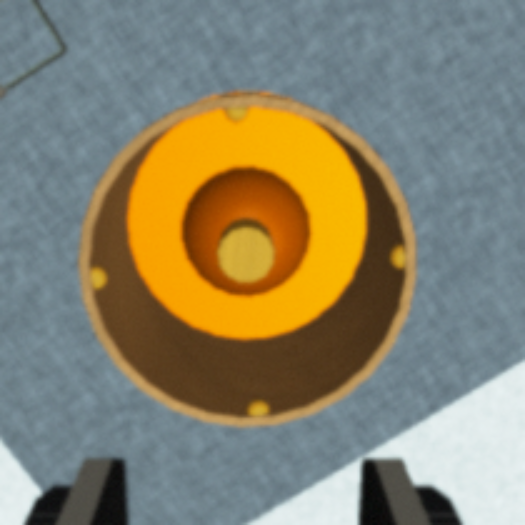

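The flacon stands upright and centred in the drum: cap at (246,254) and rim centre at (247,259) in the crop. I'll re-fit the drum rim, then fetch the lid.

```bash
python3 - <<'E'
from h import *
import pickle
c=pickle.load(open("T2.pkl","rb")); hsv=cv2.cvtColor(cv2.imread("pics/w_placed.png"),cv2.COLOR_BGR2HSV)
m=((hsv[...,0]<35)&(hsv[...,1]>45)).astype(np.uint8)*255; m=cv2.morphologyEx(m,cv2.MORPH_OPEN,np.ones((3,3)))
k=max([k for k in cv2.findContours(m,0,cv2.CHAIN_APPROX_NONE)[0] if cv2.pointPolygonTest(k,(259,163),False)>=0],key=cv2.contourArea)[:,0]
print("drum",circ(onplane(c,k,.135)),circ(onplane(c,k[k[:,1]>165],.135)))
L=[.5265,-.0444]; yaw=np.arctan2(L[1],L[0])+np.pi/2
arm.line_to([*L,.25],velocity=.25,ori=q(yaw)); arm.move_gripper(.7)
arm.line_to([*L,.15],velocity=.15); arm.line_to([*L,.105],velocity=.06)
print(arm.read_tool_pos(),arm.read_ft_force())
arm.move_gripper(0.,effort=60); print(arm.read_opening(),arm.read_finger_force(),arm.read_ft_force())
arm.line_to([*L,.13],velocity=.06); arm.line_to([*L,.34],velocity=.2)
arm.pause(.2); print(arm.read_opening(),arm.read_finger_force(),arm.read_ft_force(),arm.read_time())
i=snapshot("wrist"); j=snapshot("side"); cv2.imwrite("pics/lidgrasp.png",np.hstack([cv2.resize(i,(400,300)),cv2.resize(j[60:220,180:388],(390,300))]))
E
```

```text
drum (array([ 0.50036582, -0.32882718]), np.float64(0.07021921947521408), 356) (array([ 0.50029402, -0.32895981]), np.float64(0.07012686858726214), 185)
[ 0.52670142 -0.04445522  0.10513511] [-0.12295619  0.50594387 -0.89285351]
0.2805354333345256 58.80904734134674 [-0.77768978 -0.30382763  5.44279299]
0.27937876397603206 58.89430224895477 [-0.43478412  0.40191931 -1.13638598] 30.2833
```

View pics/lidgrasp.png

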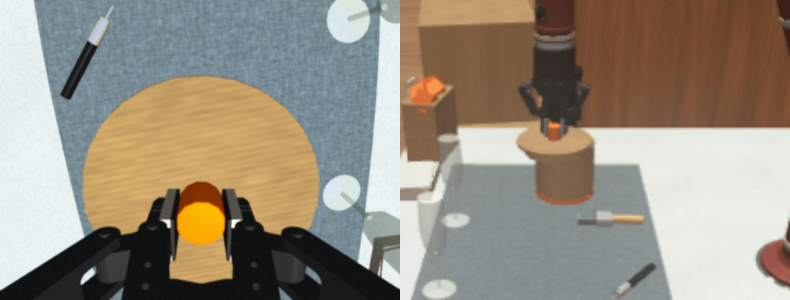

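The lid is held level and centred: knob at (201,213) between the pads, disc symmetric. Next I'll carry it to the drum, lower it and press.

```bash
python3 - <<'E'
from h import *
D=[.5003,-.3289]; yaw=np.arctan2(D[1],D[0])+np.pi/2
def F():
    s=[]
    for _ in range(5): arm.pause(.03); s.append(arm.read_ft_force())
    return np.mean(s,0)
arm.line_to([*D,.34],velocity=.2,ori=q(yaw)); arm.pause(.2)
arm.line_to([*D,.245],velocity=.1); f0=F(); print(arm.read_tool_pos(),f0.round(2))
for z in(.235,.230,.227,.225,.223,.222,.221,.220,.219):
    arm.line_to([*D,z],velocity=.02); f=F()-f0; print(z,arm.read_tool_pos().round(4) if hasattr(arm.read_tool_pos(),'round') else arm.read_tool_pos(),f.round(2),np.round(arm.read_wrist_torque(),2))
    if f[2]>22 or np.hypot(*f[:2])>8: break
print(arm.read_time())
cv2.imwrite("pics/s_press.png",snapshot("side"))
E
```

```text
[ 0.50055312 -0.32912227  0.2457345 ] [ 0.03 -0.04 -1.05]
0.235 [ 0.5004 -0.3289  0.2351] [-0.01 -0.27 -0.74] [ 0.06 -0.03 -0.01]
0.23 [ 0.5003 -0.3289  0.23  ] [ 0.02  0.03 -0.55] [-0.    0.03 -0.02]
0.227 [ 0.5006 -0.3291  0.2274] [ 0.75 -0.62  2.12] [-0.05 -0.12  0.03]
0.225 [ 0.5005 -0.3291  0.2251] [ 0.51 -0.52  2.86] [-0.19 -0.29 -0.  ]
0.223 [ 0.5001 -0.3288  0.2224] [ 1.44 -1.19 -0.25] [-0.23 -0.33  0.09]
0.222 [ 0.5002 -0.3287  0.2217] [ 1.15 -0.63 -1.71] [-0.29 -0.29  0.07]
0.221 [ 0.5003 -0.3288  0.2209] [ 1.08 -0.98 -1.42] [-0.18 -0.32  0.06]
0.22 [ 0.5003 -0.3288  0.2207] [-0.92  0.95  5.82] [0.16 0.15 0.08]
0.219 [ 0.5003 -0.3288  0.2206] [-1.88  2.22 11.36] [0.44 0.5  0.06]
37.775
```

It passed the catches and hit a hard stop at TCP 0.2207, so the lid origin is about 115 mm, which is home. I'll release, tap the knob from above with the fingers shut to confirm, then inspect.

```bash
python3 - <<'E'
from h import *
D=[.5003,-.3289]
def F():
    s=[]
    for _ in range(5): arm.pause(.03); s.append(arm.read_ft_force())
    return np.mean(s,0)
arm.line_to([*D,.2207],velocity=.02); arm.move_gripper(.6)
arm.line_to([*D,.28],velocity=.1); arm.move_gripper(0.,effort=40)
arm.line_to([*D,.248],velocity=.1); f0=F()
for z in(.245,.244,.243,.242,.241,.240):
    arm.line_to([*D,z],velocity=.03); f=F()-f0; print(z,round(arm.read_tool_pos()[2],4),f.round(1))
    if f[2]>14: break
arm.line_to([*D,.42],velocity=.2); arm.pause(.3)
c=cam("wrist"); im=snapshot("wrist"); s=snapshot("side")
m=cv2.inRange(cv2.cvtColor(im,cv2.COLOR_BGR2HSV),(8,60,100),(25,255,255)); m=cv2.morphologyEx(m,cv2.MORPH_OPEN,np.ones((3,3)))
k=max(cv2.findContours(m,0,cv2.CHAIN_APPROX_NONE)[0],key=cv2.contourArea)[:,0]; print("lid",circ(onplane(c,k,.142)))
cv2.imwrite("pics/end.png",np.hstack([cv2.resize(im,(400,300)),cv2.resize(s[100:200,210:340],(390,300),interpolation=cv2.INTER_CUBIC)])); print(arm.read_time())
E
```

```text
0.245 0.2451 [-0.6 -0.  -0.2]
0.244 0.244 [-0.4  0.2  0.3]
0.243 0.243 [-0.1  0.  -0.3]
0.242 0.2428 [-1.7  1.4  5.2]
0.241 0.2427 [-2.9  1.9  9.6]
0.24 0.2427 [-4.2  3.4 13.9]
lid (array([ 0.49963101, -0.32869869]), np.float64(0.07213828680149792), 395)
44.3083
```

View pics/end.png

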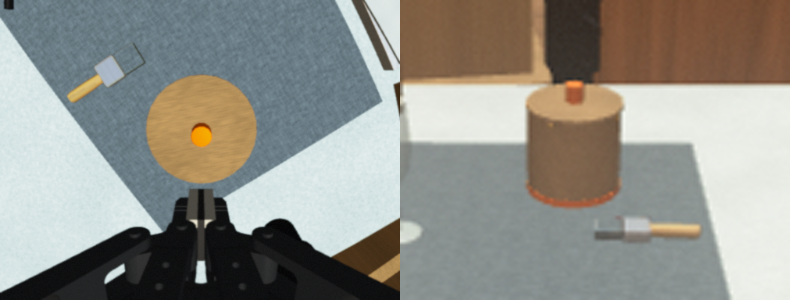

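The lid is home and level: knob top at 0.2427 − 0.073 = 0.170 m, as expected, and the disc sits flush and centred in both views. The robot is clear, so I'm handing in.

```bash
python3 -c "
from station import ticket
print(ticket.finish_job())"
```

```text
the job is handed in; nothing more can be done
None
```

The amber flacon is upright in the drum and the lid is pressed fully home and level; I handed the job in at about 44 s, with the arm clear and the other things untouched.

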